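# Change over from slotting to sanding: shut one sliding guard, open the other

## Robot

A 6-joint arm with a two-finger parallel gripper is mounted at the origin on the work surface. World frame = base frame: x ahead of the robot, y to its left, z up, the work surface at z = 0. Lengths are in m, angles in degrees, forces in N, time in s.
With the tool pointing down it reaches from about 0.375 to 0.9 m from the base axis. Payload 3.1 kg.
Tool frame: the origin (TCP) lies midway between the tips of the shut fingers; the grasp point (between the pads) lies 19 mm behind it; z points along the fingers, y is the line along which they close (so a half turn about z gives the same grasp; the last joint's range is limited). The gripper opens to 87 mm and grips with 3 to 60 N. Pads are 19 mm wide; open, the fingers measure 117 mm over their backs; the gripper's body (75 mm by 190 mm) begins 51 mm behind the grasp point.
Start: joints at [-86.774, 30.224, 82.088, -0, 67.689, -10.227], TCP at [0.145, -0.608, 0.223] pointing down, gripper open.
Joint ranges: [-176.69, 176.69], [-43.24, 126.21], [12.49, 139.97], [-82, 262], [0, 151.66], [-163.58, 163.58]. Speed limits (degrees/s): [159.86, 159.86, 180, 180, 180, 180].

## Interface

Orientations are given as a 3x3 rotation matrix whose columns are the frame's x, y, z axes.
In Python, from bench import readout, optics, job gives the robot as it stands. The module is installed in compiled form; this text tells all that it offers.
- The arm moves only by the tool carry_out, never from a script. Its argument "increments" is a list of rows, each a list of 7 numbers: the shift along the world's x, y, z in mm, then the turn, a rotation vector about the world's x, y, z in degrees, then the gripper's target within -1 to 1 (fully open at 1, half-way at 0, shut at -1). In form: [[dx, dy, dz, wx, wy, wz, gripper], ...]. A call has 1 to 8 rows; each row is the pose to reach, as a shift and turn from the pose commanded when the call began; what a row does not reach only later rows make up. A row lasts 1/10 s, in which the tool goes at most 50 mm and 8.59 degrees, less where a joint would pass 70% of its speed; a pose out of reach is approached as far as the arm can. A call with a gripper value outside its range is refused whole. The fingers move at their own pace and stop on an object; "newtons" is the grip in N (left out, the last holds). Time passes only in rows, so rows that repeat a pose let the fingers close. It gives the time, the measured TCP pose, the force, the opening and the grip force at its end, in the units of the state.
- readout.get_state(): the state, without advancing time (a new reading comes with each control period).
- optics.grab_frame(name): name is "scene" or "top"; returns a dict with "img" (384x512x3 uint8, red, green, blue), "range_z" (384x512 float32, m along the optical axis (not along the pixel's ray), 0 where there is no reading), "fx", "fy", "cx", "cy" (pixels), "rvec" (rotation vector, rad) and "tvec" (3), from world to camera coordinates, as OpenCV has them. Camera axes: x right, y down, z forward; pixel columns grow to the right and rows downward; lengths in m; the calibration is good to about 2 mm. A picture is of the moment at which its call begins.
- job.job_done(): hands the job in; it is judged then, once.
The state is a dict: "time": time; "q": joint angles; "joint_vel": joint speeds; "joint_torque": joint torques, N m; "position": TCP position; "tcp_rot": TCP orientation; "force": force on the tool from outside, world axes, zero at the start; "ft_torque": the same for the moment, N m; "grip_width": finger opening in m; "gripper_force": force on a finger pad.
Only numpy, scipy, OpenCV 4.12 (cv2) and the standard library are available. Lean on these libraries where they do the work, as an engineer would, in place of code of your own. Each camera call takes 0.05 s, during which the arm holds its last target. There are 200 camera calls.

## Task

We are changing over from slotting to sanding. First slide the clear guard of the slotting machine (the one with the toothed cutter disc) fully shut over its cutter, then slide the clear guard of the sanding machine (the one with the plain upright drum) fully open, and leave both guards like that.

Things in the scene. Friction and masses are not known exactly. Their poses are not given: they have to be found in the camera images.
- slotter_guard (a joint): Opening of the slotting machine's guard, m: 0 = shut over the cutter, 0.15 = open over the motor housing; stops at both ends. Clear pane 190 x 160 mm along the track, aluminium frame, 50 mm front skirt; 0.7 kg, 3 N friction, stays where left. In the well of this grey machine (250 deep, 340 mm long): a thin shaft with a flat toothed steel disc, 80 mm across. Either machine may be the left one.
- slotter_grip (a point): Centre of the black upright grip in the middle of that guard, moving with it: 16 mm thick along the track, 60 mm wide across it; its top 25 mm above this point, the pane 29 mm below, foot plate 70 x 26 x 4 mm. Nothing else within 60 mm above the pane. About 193 mm above the bench. Axes: y along the track, + opens (robot's left), - shuts; z up; x across, away from the robot.
- sander_guard (a joint): Opening of the sanding machine's guard, m: 0 = shut, 0.15 = open over the motor housing; stops at both ends. Machine and guard are the same as the slotting machine's, beside it on the bench, but in the well (right half as the robot sees it; the left half is the motor housing) stands a plain upright tan drum, 56 mm across, 50 mm tall.
- sander_grip (a point): Centre of the black upright grip in the middle of the sanding machine's guard: 16 mm thick along the track, 60 mm wide across it, 50 mm tall; same height and axes as slotter_grip (y along the track, + opens, - shuts).

How it is judged:
By the outcome, as a careful person would: the job done as asked, in the order asked, and still so for the second after the job is handed in, with the robot touching nothing.
It also fails if it takes over 53 s, if anything falls off the work surface, if the arm or the gripper's body presses on something with over 40 N, if the wrist force passes 120 N, or if a joint passes its speed limit or range.

## Working session

There is one attempt and no reset: what is moved stays moved. The work goes in short steps, Python scripts to look and compute and a tool call to move; the robot and the scene stay as the last step left them, time stands still between calls to the robot, and variables do not carry over. Pictures are saved under pics/ and viewed, at most 10 in all, crops included, and the job is handed in when it is done.

Besides the shell and the picture viewer there is one more tool, called as a command line: name --pt "numbers of a row" for each row, then --argument value for the rest. carry_out: Moves the arm, as the interface text tells. Its arguments: {"type":"object","properties":{"increments":{"type":"array"},"newtons":{"type":"number"}},"required":["increments"]}

```bash
mkdir -p pics
cat > h.py <<'E'
import numpy as np, cv2
from bench import readout, optics, job
def grab(n,f=None):
    d=optics.grab_frame(n)
    if f: cv2.imwrite('pics/'+f,cv2.cvtColor(d['img'],cv2.COLOR_RGB2BGR))
    return d
def world(d,u,v,z):
    R=cv2.Rodrigues(np.array(d['rvec'],float))[0]; t=np.array(d['tvec'],float).ravel()
    c=-R.T@t; r=R.T@np.array([(u-d['cx'])/d['fx'],(v-d['cy'])/d['fy'],1])
    return c+r*(z-c[2])/r[2]
def blobs(d,z=0.218,thr=50,amin=60):
    m=(d['img'].max(2)<thr).astype(np.uint8)
    n,l,s,c=cv2.connectedComponentsWithStats(m)
    for i in range(1,n):
        if s[i,4]>amin: print(s[i],c[i].round(1),world(d,*c[i],z).round(4))
E
python3 - <<'E'
from h import *
for n in('top','scene'):
    d=grab(n,n+'0.png'); print(n); blobs(d)
s=readout.get_state(); print(s['time'],s['position'],s['tcp_rot'],s['grip_width'],s['force'])
E
```

```text
top
[480  63  32 164 674] [491.5 176.3] [ 0.5657 -0.5421  0.218 ]
[259 111  50  17 287] [281.8 119.7] [ 0.6755 -0.1311  0.218 ]
[310 112  99  24 761] [368.4 124.2] [ 0.668  -0.3025  0.218 ]
[347 139  58  38 596] [377.2 151. ] [ 0.6142 -0.3188  0.218 ]
[384 144  33  73 829] [407.1 187.8] [ 0.5418 -0.3758  0.218 ]
[299 154  15  35 422] [306.3 170.9] [ 0.5735 -0.1791  0.218 ]
[  45  157  158  112 1917] [143.4 187.3] [0.5389 0.1385 0.218 ]
[174 188   9  55 152] [178.3 206.8] [0.5014 0.0698 0.218 ]
[126 210  16  34 511] [133.3 226.7] [0.4623 0.1557 0.218 ]
[252 213  64   8 113] [276.  217.4] [ 0.4821 -0.1199  0.218 ]
[  0 239  27  42 140] [ 13.2 257.5] [0.4018 0.3834 0.218 ]
[ 52 266  43   3  66] [ 73.  266.9] [0.3848 0.2683 0.218 ]
[502 289  10  73 389] [506.8 324.7] [ 0.2821 -0.5577  0.218 ]
[  0 309  16  35 128] [  6.6 324.9] [0.2759 0.3883 0.218 ]
[ 167  333  219   51 5122] [260.  361.2] [ 0.2123 -0.0901  0.218 ]
[173 363  49  21 599] [192.  376.2] [0.1845 0.0369 0.218 ]
scene
[    0     0   212   176 23193] [89.4 76.4] [-0.1581 -0.0083  0.218 ]
[241   0   8  32 191] [244.8  14.9] [-0.0545  0.5699  0.218 ]
[197  20   7  13  71] [200.4  26. ] [-0.1183  0.414   0.218 ]
[330  51  34  22 165] [347.6  59.9] [0.3728 0.5506 0.218 ]
[428  78  84  46 209] [477.9  99.6] [0.76  0.608 0.218]
[110 114  15  24 103] [116.2 125.4] [ 0.0766 -0.1032  0.218 ]
[284 132  26  27 434] [297.6 145. ] [0.482  0.1332 0.218 ]
[231 238  31  36 566] [245.6 255.7] [ 0.5947 -0.2035  0.218 ]
0.1 [ 0.14537348 -0.60717728  0.22167089] [[ 9.72567334e-01  2.32621517e-01 -1.01975771e-04]
 [ 2.32621261e-01 -9.72565400e-01  1.97299179e-03]
 [ 3.59782236e-04 -1.94258910e-03 -9.99998048e-01]] 0.08745185990549952 [0.75234603 0.32762128 0.29307181]
```

View pics/top0.png

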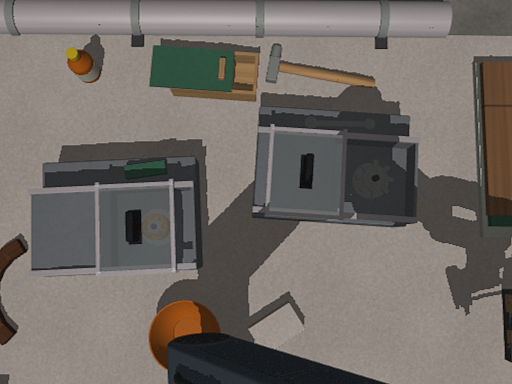

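View pics/scene0.png

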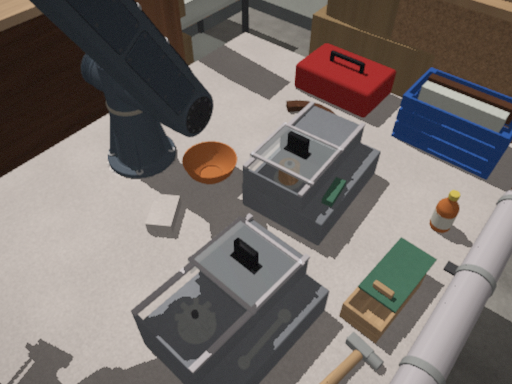

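The top view shows the slotter is the right machine: disc at (375,178), guard open, grip at (306,171). The sander is the left machine: drum at (155,226), guard shut, grip at (133,226). A green object lies on the sander's rear ledge at (147,168). In the scene view the grips are at (246,256) and (298,145).

```bash
cat >> h.py <<'E'
def cloud(d):
    R=cv2.Rodrigues(np.array(d['rvec'],float))[0]; t=np.array(d['tvec'],float).ravel()
    v,u=np.mgrid[:384,:512]; z=d['range_z']
    P=np.stack([(u-d['cx'])/d['fx']*z,(v-d['cy'])/d['fy']*z,z],-1)
    W=(P-t)@R; W[z==0]=np.nan
    return W
def grip(d,x,y,r=0.06):
    W=cloud(d); m=(abs(W[...,0]-x)<r)&(abs(W[...,1]-y)<r)&(W[...,2]>.208)&(W[...,2]<.226)
    p=W[m]; q=cv2.minAreaRect((p[:,:2]*1000).astype(np.float32))
    print('grip',len(p),p.mean(0).round(4),p[:,2].max().round(3),q)
E
python3 - <<'E'
from h import *
d=grab('top'); s=grab('scene')
for n,x,y in(('slot',.5735,-.179),('sand',.462,.155)):
    for c in(d,s): print(n); grip(c,x,y)
# frame edges (bright) in top view -> yaw
W=cloud(d)
for n,x,y in(('slot',.57,-.18),('sand',.46,.15)):
    m=(abs(W[...,0]-x)<.14)&(abs(W[...,1]-y)<.13)&(W[...,2]>.155)&(W[...,2]<.2)&(d['img'].min(2)>125)
    p=W[m]; q=cv2.minAreaRect((p[:,:2]*1000).astype(np.float32)); print(n,len(p),q,cv2.boxPoints(q).round())
a=cv2.resize(d['img'][140:285,20:220],None,fx=4,fy=4)
cv2.imwrite('pics/sand1.png',a[:,:,::-1])
a=cv2.resize(d['img'][95:235,245:430],None,fx=4,fy=4)
cv2.imwrite('pics/slot1.png',a[:,:,::-1])
a=cv2.resize(s['img'][90:240,230:390],None,fx=4,fy=4)[:600]
cv2.imwrite('pics/sand2.png',a[:,:,::-1])
E
```

```text
slot
grip 254 [ 0.5797 -0.1829  0.2179] 0.223 ((580.0463256835938, -183.60812377929688), (16.034229278564453, 59.02220916748047), 86.5516128540039)
slot
grip 220 [ 0.5823 -0.1877  0.2155] 0.22 ((580.7538452148438, -186.23631286621094), (17.0999698638916, 60.52116012573242), 85.16289520263672)
sand
grip 273 [0.4637 0.1641 0.2177] 0.224 ((463.769775390625, 164.89236450195312), (58.48194122314453, 16.26386070251465), 2.824277400970459)
sand
grip 139 [0.4659 0.1606 0.2143] 0.22 ((464.57061767578125, 162.53076171875), (59.301204681396484, 18.994508743286133), 3.120293617248535)
slot 606 ((582.759765625, -186.00244140625), (211.78201293945312, 183.4812774658203), 86.3359603881836) [[ 484. -286.]
 [ 668. -298.]
 [ 681.  -86.]
 [ 498.  -74.]]
sand 1566 ((463.2193908691406, 164.5426025390625), (189.73507690429688, 237.93896484375), 3.1068427562713623) [[362. 278.]
 [375.  41.]
 [564.  51.]
 [551. 288.]]
```

View pics/sand1.png

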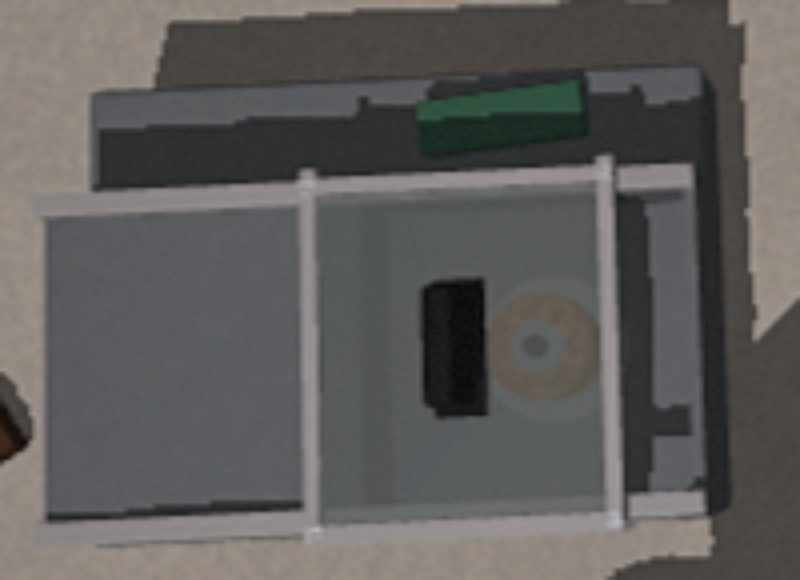

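View pics/sand2.png

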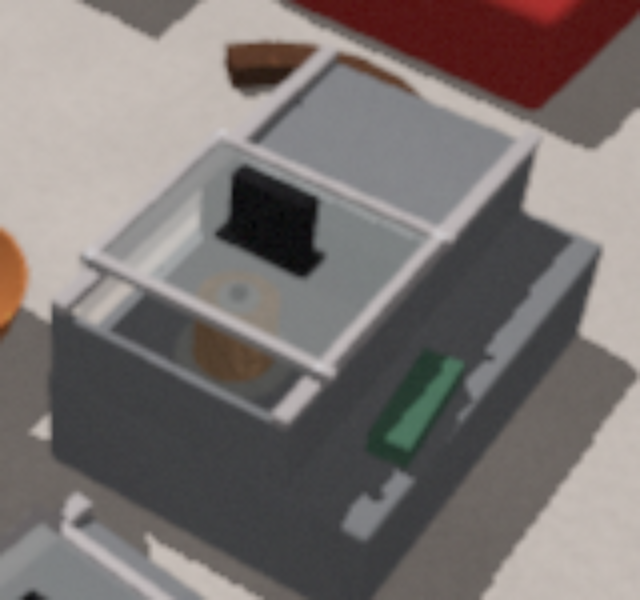

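View pics/slot1.png

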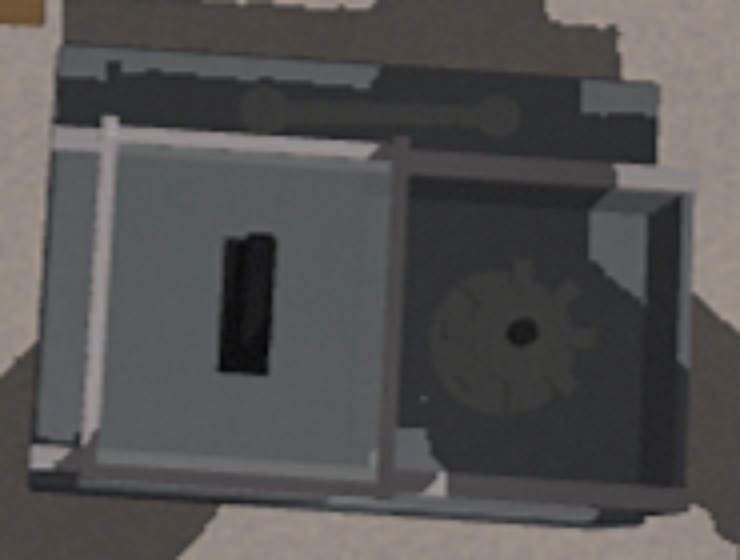

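The sander guard is already slightly open, about 30 mm. The slotter guard is nearly open, with an odd pale strip at its front edge around (330–595, 508) in the crop. The spanner and green block lie on rear ledges, clear of the panes. I'll check that strip's height, since the front skirt passes there.

Run:
```python
from h import *
d=grab('top'); W=cloud(d)
for u in (265,300,325,345,370,390,400):
    print(u,[(v,*W[v,u].round(3).tolist(),d['img'][v,u].tolist()) for v in range(210,230,2)])
s=grab('scene'); 
for c in (d,s):
  Wc=cloud(c)
  # sander front and ledge objects
  for n,o,t in(('slot',np.array([.580,-.185]),np.array([.061,.998])),('sand',np.array([.464,.164]),np.array([-.053,.9986]))):
    nrm=np.array([t[1],-t[0]]); a=(Wc[...,:2]-o)@t; b=(Wc[...,:2]-o)@nrm
    for lo,hi in((-.14,-.1),(-.1,-.08),(.08,.1),(.1,.13),(.13,.17)):
        print(n,lo,[(round(k,2),round(float(np.nanmax(Wc[...,2][m])),3)) for k in np.arange(-.22,.22,.04) if (m:=(b>lo)&(b<hi)&(a>k)&(a<k+.04)).sum()>3])
a=cv2.resize(d['img'][200:235,250:420],None,fx=4,fy=4)
cv2.imwrite('pics/strip.png',cv2.convertScaleAbs(a[:,:,::-1],alpha=1.5))
```

```text
265 [(210, 0.499, -0.1, 0.169, [78, 75, 76]), (212, 0.496, -0.1, 0.167, [72, 70, 70]), (214, 0.491, -0.1, 0.168, [72, 69, 70]), (216, 0.49, -0.102, 0.123, [69, 71, 72]), (218, 0.49, -0.105, 0.019, [42, 42, 41]), (220, 0.486, -0.106, 0.001, [75, 70, 67]), (222, 0.482, -0.106, 0.002, [72, 68, 64]), (224, 0.477, -0.106, 0.003, [75, 71, 67]), (226, 0.472, -0.106, 0.004, [73, 70, 66]), (228, 0.467, -0.106, -0.0, [75, 70, 66])]
300 [(210, 0.5, -0.172, 0.166, [106, 107, 109]), (212, 0.496, -0.172, 0.165, [102, 102, 104]), (214, 0.492, -0.172, 0.168, [78, 74, 76]), (216, 0.488, -0.172, 0.167, [84, 79, 81]), (218, 0.485, -0.175, 0.136, [74, 77, 79]), (220, 0.485, -0.185, 0.036, [29, 30, 32]), (222, 0.482, -0.189, 0.004, [156, 146, 139]), (224, 0.478, -0.189, -0.001, [147, 139, 132]), (226, 0.473, -0.189, 0.002, [146, 137, 130]), (228, 0.468, -0.189, -0.001, [152, 141, 135])]
325 [(210, 0.501, -0.223, 0.166, [87, 91, 91]), (212, 0.497, -0.224, 0.162, [107, 106, 106]), (214, 0.492, -0.223, 0.164, [97, 96, 96]), (216, 0.488, -0.222, 0.17, [78, 73, 76]), (218, 0.484, -0.223, 0.167, [85, 85, 84]),
[... 6944 characters left out ...]
np.float64(0.06), 0.168), (np.float64(0.1), 0.159), (np.float64(0.14), 0.161), (np.float64(0.18), 0.161)]
sand 0.1 [(np.float64(-0.18), 0.003), (np.float64(-0.14), 0.092), (np.float64(-0.1), 0.093), (np.float64(-0.06), 0.115), (np.float64(-0.02), 0.112), (np.float64(0.02), 0.111), (np.float64(0.06), 0.094), (np.float64(0.1), 0.092), (np.float64(0.14), 0.094), (np.float64(0.18), 0.092)]
sand 0.13 [(np.float64(-0.22), 0.001), (np.float64(-0.18), 0.004), (np.float64(-0.14), 0.092), (np.float64(-0.1), 0.093), (np.float64(-0.06), 0.113), (np.float64(-0.02), 0.113), (np.float64(0.02), 0.111), (np.float64(0.06), 0.093), (np.float64(0.1), 0.093), (np.float64(0.14), 0.092), (np.float64(0.18), 0.093)]
```

View pics/strip.png

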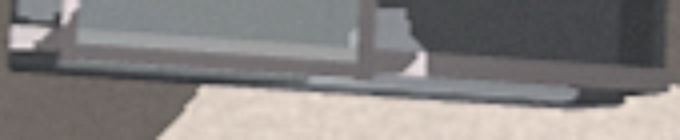

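The strip is the bare front ledge at z ≈ 0.093, which is below the skirt, so nothing blocks the way. The slotter grip is at about (0.580, -0.185) with its track along (0.061, 0.998). The sander grip is at about (0.464, 0.164) with its track along (-0.053, 0.9986). I'll approach now.

carry_out --pt "0 0 40 0 0 0 1" --pt "10 10 80 0 0 -2 1" --pt "40 40 90 0 0 -4 1" --pt "75 72 90 0 0 -7 1" --pt "110 106 90 0 0 -10 1" --pt "145 140 90 0 0 -13 1" --pt "180 175 90 0 0 -15 1" --pt "215 210 90 0 0 -17 1" --newtons 15

```text
time: 1.1
position: [0.3615, -0.3963, 0.3127]
tcp_rot: [[0.998, -0.064, 0.0], [-0.064, -0.998, -0.0], [0.0, 0.0, -1.0]]
force: [0.3, -0.9, -1.0]
grip_width: 0.087
gripper_force: 0.0
```

carry_out --pt "35 35 0 0 0 0 1" --pt "70 70 0 0 0 0 1" --pt "105 105 0 0 0 0 1" --pt "140 140 0 0 0 0 1" --pt "175 170 0 0 0 0 1" --pt "205 198 0 0 0 0 1" --pt "220 212 0 0 0 0 1" --pt "220 212 0 0 0 0 1"

```text
time: 1.9
position: [0.5821, -0.1834, 0.3122]
tcp_rot: [[0.998, -0.058, 0.0], [-0.058, -0.998, 0.001], [0.0, -0.001, -1.0]]
force: [-0.3, 0.3, -0.1]
grip_width: 0.087
gripper_force: 0.0
```

Run:
```python
from h import *
s=readout.get_state(); print(s['time'],s['position'],s['tcp_rot'].round(3) if hasattr(s['tcp_rot'],'round') else s['tcp_rot'],s['q'],s['force'])
```

```text
1.9 [ 0.58210573 -0.18336784  0.31220504] [[ 0.998 -0.058  0.   ]
 [-0.058 -0.998  0.001]
 [ 0.    -0.001 -1.   ]] [-2.79852148e+01  2.41566124e+01  7.78428130e+01  4.27715971e-02
  7.79939391e+01  6.53060409e+01] [-0.27591561  0.32367679 -0.05850858]
```

carry_out --pt "-1 -1 -40 0 0 0 1" --pt "-1 -1 -80 0 0 0 1" --pt "-1 -1 -110 0 0 0 1" --pt "-1 -1 -130 0 0 0 1" --pt "-1 -1 -130 0 0 0 1" --pt "-1 -1 -130 0 0 0 0" --newtons 15

```text
time: 2.5
position: [0.5791, -0.1877, 0.1829]
tcp_rot: [[0.998, -0.063, -0.0], [-0.063, -0.998, -0.0], [-0.0, 0.0, -1.0]]
force: [0.1, 0.2, -0.3]
grip_width: 0.084
gripper_force: 0.0
```

carry_out --pt "0 0 0 0 0 0 -0.4" --pt "0 0 0 0 0 0 -1" --pt "0 0 0 0 0 0 -1" --pt "0 0 0 0 0 0 -1" --pt "0 0 0 0 0 0 -1"

```text
time: 3.0
position: [0.5796, -0.1868, 0.1829]
tcp_rot: [[0.998, -0.062, 0.001], [-0.062, -0.998, -0.0], [0.001, 0.0, -1.0]]
force: [-0.8, 1.4, -0.7]
grip_width: 0.047
gripper_force: 0.0
```

carry_out --pt "0 0 0 0 0 0 -1" --pt "0 0 0 0 0 0 -1" --pt "0 0 0 0 0 0 -1" --pt "0 0 0 0 0 0 -1" --pt "0 0 0 0 0 0 -1" --pt "0 0 0 0 0 0 -1"

```text
time: 3.6
position: [0.5794, -0.1862, 0.1825]
tcp_rot: [[0.998, -0.062, -0.0], [-0.062, -0.998, 0.001], [-0.0, -0.001, -1.0]]
force: [1.6, 2.1, 0.3]
grip_width: 0.0158
gripper_force: 15.0
```

carry_out --pt "-0.3 -5 0 0 0 0 -1" --pt "-1 -15 0 0 0 0 -1" --pt "-2 -27 0 0 0 0 -1" --pt "-2.5 -40 0 0 0 0 -1" --pt "-3.3 -53 0 0 0 0 -1" --pt "-4 -65 0 0 0 0 -1" --pt "-4.6 -75 0 0 0 0 -1" --pt "-5 -80 0 0 0 0 -1"

```text
time: 4.4
position: [0.5745, -0.2686, 0.1825]
tcp_rot: [[0.998, -0.063, 0.001], [-0.063, -0.998, -0.001], [0.001, 0.001, -1.0]]
force: [2.6, 3.7, -1.2]
grip_width: 0.016
gripper_force: 15.0
```

carry_out --pt "-0.6 -9 0 0 0 0 -1" --pt "-1.1 -18 0 0 0 0 -1" --pt "-1.5 -24 0 0 0 0 -1" --pt "-1.8 -30 0 0 0 0 -1" --pt "-1.8 -30 0 0 0 0 -1"

```text
time: 4.9
position: [0.5727, -0.2984, 0.1825]
tcp_rot: [[0.998, -0.062, 0.0], [-0.062, -0.998, -0.002], [0.001, 0.002, -1.0]]
force: [3.4, -1.5, -3.0]
grip_width: 0.0156
gripper_force: 15.0
```

carry_out --pt "-0.2 -3 0 0 0 0 -1" --pt "-0.4 -6 0 0 0 0 -1" --pt "-0.4 -6 0 0 0 0 -1"

```text
time: 5.2
position: [0.5725, -0.3031, 0.1825]
tcp_rot: [[0.998, -0.062, 0.0], [-0.062, -0.998, -0.0], [0.001, 0.0, -1.0]]
force: [3.4, 1.1, -2.6]
grip_width: 0.0161
gripper_force: 15.0
```

carry_out --pt "-0.2 -3 0 0 0 0 -1" --pt "-0.4 -6 0 0 0 0 -1" --pt "-0.4 -6 0 0 0 0 -1"

```text
time: 5.5
position: [0.5721, -0.3089, 0.1825]
tcp_rot: [[0.998, -0.062, 0.001], [-0.062, -0.998, -0.0], [0.001, 0.0, -1.0]]
force: [4.5, 0.9, -2.9]
grip_width: 0.0161
gripper_force: 15.0
```

carry_out --pt "0 -3 0 0 0 0 -1" --pt "0 -6 0 0 0 0 -1" --pt "0 -6 0 0 0 0 -1"

```text
time: 5.8
position: [0.5717, -0.315, 0.1825]
tcp_rot: [[0.998, -0.062, -0.0], [-0.062, -0.998, -0.0], [-0.0, 0.0, -1.0]]
force: [3.6, 2.4, -2.7]
grip_width: 0.016
gripper_force: 15.0
```

carry_out --pt "-0.2 -3 0 0 0 0 -1" --pt "-0.4 -6 0 0 0 0 -1" --pt "-0.4 -6 0 0 0 0 -1"

```text
time: 6.1
position: [0.5713, -0.3213, 0.1825]
tcp_rot: [[0.998, -0.062, -0.0], [-0.062, -0.998, -0.0], [-0.0, 0.0, -1.0]]
force: [3.0, 1.2, -3.0]
grip_width: 0.0159
gripper_force: 15.0
```

carry_out --pt "-0.2 -3 0 0 0 0 -1" --pt "-0.4 -6 0 0 0 0 -1" --pt "-0.4 -6 0 0 0 0 -1"

```text
time: 6.4
position: [0.571, -0.3274, 0.1825]
tcp_rot: [[0.998, -0.062, 0.0], [-0.062, -0.998, -0.001], [0.0, 0.001, -1.0]]
force: [3.1, 1.0, -2.5]
grip_width: 0.0164
gripper_force: 15.0
```

carry_out --pt "-0.2 -3 0 0 0 0 -1" --pt "-0.3 -5 0 0 0 0 -1" --pt "-0.3 -5 0 0 0 0 -1"

```text
time: 6.7
position: [0.5707, -0.3322, 0.1825]
tcp_rot: [[0.998, -0.062, -0.0], [-0.062, -0.998, -0.0], [0.0, 0.0, -1.0]]
force: [3.3, 1.6, -3.3]
grip_width: 0.0157
gripper_force: 15.0
```

carry_out --pt "-0.1 -2 0 0 0 0 -1" --pt "-0.2 -4 0 0 0 0 -1" --pt "-0.2 -4 0 0 0 0 -1"

```text
time: 7.0
position: [0.5706, -0.3343, 0.1825]
tcp_rot: [[0.998, -0.062, -0.0], [-0.062, -0.998, 0.003], [-0.0, -0.003, -1.0]]
force: [4.9, 6.4, -1.8]
grip_width: 0.0159
gripper_force: 15.0
```

carry_out --pt "-0.1 -2 0 0 0 0 -1" --pt "-0.2 -3 0 0 0 0 -1" --pt "-0.2 -3 0 0 0 0 -1"

```text
time: 7.3
position: [0.5705, -0.3343, 0.1824]
tcp_rot: [[0.998, -0.062, -0.001], [-0.062, -0.998, 0.008], [-0.001, -0.008, -1.0]]
force: [5.1, 11.4, -0.6]
grip_width: 0.0154
gripper_force: 15.0
```

The guard reached its stop at y = -0.3343, where the force rose. I'll release while it is lightly loaded against the stop, then lift.

carry_out --pt "0 0 0 0 0 0 1" --pt "0 2 0 0 0 0 1" --pt "0 4 0 0 0 0 1" --pt "0 4 0 0 0 0 1" --pt "0 4 0 0 0 0 1" --pt "0 4 0 0 0 0 1" --pt "0 4 0 0 0 0 1" --pt "0 4 0 0 0 0 1"

```text
time: 8.1
position: [0.5703, -0.335, 0.1825]
tcp_rot: [[0.998, -0.062, -0.0], [-0.062, -0.998, -0.0], [-0.0, 0.0, -1.0]]
force: [0.3, -0.2, 0.6]
grip_width: 0.0717
gripper_force: 0.0
```

carry_out --pt "0 0 20 0 0 0 1" --pt "0 0 50 0 0 0 1" --pt "0 0 90 0 0 0 1" --pt "0 0 130 0 0 0 1" --pt "0 30 130 0 0 0 1" --pt "0 70 130 0 0 1 1" --pt "-10 110 130 0 0 3 1" --pt "-25 150 130 0 0 5 1"

```text
time: 8.9
position: [0.5453, -0.1836, 0.3125]
tcp_rot: [[1.0, 0.027, 0.001], [0.027, -1.0, -0.0], [0.001, 0.0, -1.0]]
force: [0.3, -0.0, 0.6]
grip_width: 0.0871
gripper_force: 0.0
```

Run:
```python
from h import *
d=grab('top','t2.png'); s=grab('scene'); grip(d,.570,-.334); grip(s,.570,-.334); grip(d,.464,.164)
q=readout.get_state(); print(q['time'],q['position'],q['tcp_rot'],q['grip_width'],q['force'])
```

```text
h.py:25: RuntimeWarning: Mean of empty slice.
  print('grip',len(p),p.mean(0).round(4),p[:,2].max().round(3),q)
  ret = um.true_divide(
Traceback (most recent call last):
  File "h.py", line 25, in grip
    print('grip',len(p),p.mean(0).round(4),p[:,2].max().round(3),q)
                                           ~~~~~~~~~~^^
ValueError: zero-size array to reduction operation maximum which has no identity
```

View pics/t2.png

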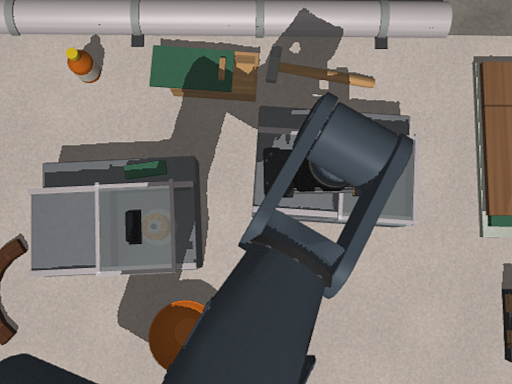

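The arm hides the slotter in this view, and the sander grip is still at (133,226). I'll move over to the sander and check the slotter from there.

carry_out --pt "-10 40 0 0 0 0.5 1" --pt "-20 85 0 0 0 1 1" --pt "-31 130 0 0 0 1.5 1" --pt "-42 175 0 0 0 1.5 1" --pt "-53 220 0 0 0 1.5 1" --pt "-63 265 0 0 0 1.5 1" --pt "-73 310 0 0 0 1.5 1" --pt "-81 342 0 0 0 1.5 1"

```text
time: 9.8
position: [0.4641, 0.1592, 0.3129]
tcp_rot: [[0.999, 0.052, 0.001], [0.052, -0.999, 0.0], [0.001, -0.0, -1.0]]
force: [-0.4, -0.3, 0.6]
grip_width: 0.0869
gripper_force: 0.0
```

Run:
```python
from h import *
d=grab('top','t3.png'); s=grab('scene')
q=readout.get_state(); print(q['time'],q['position'],q['tcp_rot'],q['q'])
for c in(d,s):
    try: grip(c,.570,-.334)
    except Exception as e: print(e)
```

```text
9.9 [0.46345566 0.1602021  0.31279787] [[ 9.98407271e-01  5.64169239e-02  2.25924074e-04]
 [ 5.64166476e-02 -9.98406724e-01  1.08415630e-03]
 [ 2.86728878e-04 -1.06968365e-03 -9.99999387e-01]] [5.94697041e+00 1.36431651e+01 9.39824910e+01 6.34261381e-02
 7.23550433e+01 9.26935931e+01]
grip 271 [ 0.5705 -0.3312  0.2176] 0.224 ((571.2581176757812, -331.7974548339844), (16.23518943786621, 59.53255844116211), 88.28889465332031)
grip 269 [ 0.5736 -0.3362  0.2159] 0.222 ((571.253173828125, -335.01934814453125), (16.604907989501953, 60.438453674316406), 88.43590545654297)
```

View pics/t3.png

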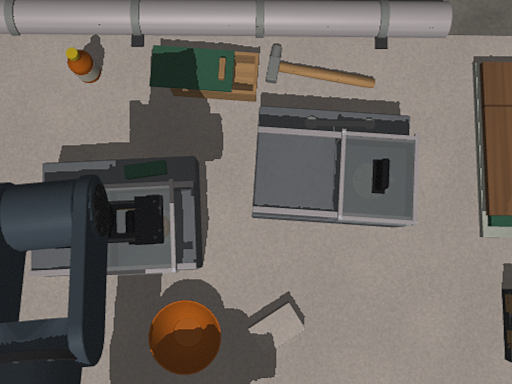

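The slotter guard is shut, with its grip at (380,175) and its frame at the machine's right end. Next I'll descend on the sander grip.

carry_out --pt "0 3 -40 0 0 0 1" --pt "0 3 -80 0 0 0 1" --pt "0 3 -110 0 0 0 1" --pt "0 3 -130 0 0 0 1" --pt "0 3 -130 0 0 0 1" --pt "0 3 -130 0 0 0 -1" --pt "0 3 -130 0 0 0 -1" --pt "0 3 -130 0 0 0 -1"

```text
time: 10.7
position: [0.4656, 0.16, 0.1839]
tcp_rot: [[0.999, 0.051, 0.003], [0.051, -0.999, 0.0], [0.003, -0.0, -1.0]]
force: [-0.2, 0.5, 1.2]
grip_width: 0.0704
gripper_force: 0.0
```

carry_out --pt "0 0 0 0 0 0 -1" --pt "0 0 0 0 0 0 -1" --pt "0 0 0 0 0 0 -1" --pt "0 0 0 0 0 0 -1" --pt "0 0 0 0 0 0 -1" --pt "0 0 0 0 0 0 -1" --pt "0 0 0 0 0 0 -1" --pt "0 0 0 0 0 0 -1"

```text
time: 11.5
position: [0.4643, 0.1607, 0.1825]
tcp_rot: [[0.999, 0.052, 0.0], [0.052, -0.999, 0.001], [0.0, -0.001, -1.0]]
force: [-0.6, 3.5, 0.4]
grip_width: 0.016
gripper_force: 15.0
```

carry_out --pt "-0.3 5 0 0 0 0 -1" --pt "-0.8 15 0 0 0 0 -1" --pt "-1.4 27 0 0 0 0 -1" --pt "-2.1 40 0 0 0 0 -1" --pt "-2.8 53 0 0 0 0 -1" --pt "-3.4 65 0 0 0 0 -1" --pt "-4 75 0 0 0 0 -1" --pt "-4.2 80 0 0 0 0 -1"

```text
time: 12.3
position: [0.4597, 0.2415, 0.1825]
tcp_rot: [[0.999, 0.053, -0.0], [0.053, -0.999, 0.0], [-0.0, -0.0, -1.0]]
force: [-1.0, -3.2, 1.6]
grip_width: 0.0161
gripper_force: 15.0
```

carry_out --pt "-0.3 5 0 0 0 0 -1" --pt "-0.5 10 0 0 0 0 -1" --pt "-0.8 15 0 0 0 0 -1" --pt "-0.8 15 0 0 0 0 -1"

```text
time: 12.7
position: [0.4589, 0.2561, 0.1825]
tcp_rot: [[0.999, 0.051, -0.001], [0.051, -0.999, 0.001], [-0.001, -0.001, -1.0]]
force: [-2.3, 0.3, 1.7]
grip_width: 0.0156
gripper_force: 15.0
```

carry_out --pt "-0.2 3 0 0 0 0 -1" --pt "-0.4 7 0 0 0 0 -1" --pt "-0.4 7 0 0 0 0 -1"

```text
time: 13.0
position: [0.4586, 0.2626, 0.1825]
tcp_rot: [[0.999, 0.051, -0.001], [0.051, -0.999, 0.001], [-0.001, -0.001, -1.0]]
force: [-2.3, -1.7, 3.3]
grip_width: 0.0162
gripper_force: 15.0
```

carry_out --pt "-0.2 3 0 0 0 0 -1" --pt "-0.3 6 0 0 0 0 -1" --pt "-0.3 6 0 0 0 0 -1"

```text
time: 13.3
position: [0.4582, 0.2687, 0.1825]
tcp_rot: [[0.999, 0.052, -0.001], [0.052, -0.999, 0.001], [-0.001, -0.001, -1.0]]
force: [-2.9, -1.4, 1.9]
grip_width: 0.0162
gripper_force: 15.0
```

carry_out --pt "-0.2 3 0 0 0 0 -1" --pt "-0.3 5 0 0 0 0 -1" --pt "-0.3 5 0 0 0 0 -1"

```text
time: 13.6
position: [0.4579, 0.2735, 0.1825]
tcp_rot: [[0.999, 0.052, -0.001], [0.052, -0.999, 0.0], [-0.001, -0.0, -1.0]]
force: [-4.4, -1.6, 3.1]
grip_width: 0.016
gripper_force: 15.0
```

carry_out --pt "-0.2 3 0 0 0 0 -1" --pt "-0.3 5 0 0 0 0 -1" --pt "-0.3 5 0 0 0 0 -1"

```text
time: 13.9
position: [0.4577, 0.2785, 0.1825]
tcp_rot: [[0.999, 0.052, -0.001], [0.052, -0.999, 0.0], [-0.001, -0.0, -1.0]]
force: [-4.3, -2.9, 3.1]
grip_width: 0.0158
gripper_force: 15.0
```

carry_out --pt "-0.2 3 0 0 0 0 -1" --pt "-0.3 5 0 0 0 0 -1" --pt "-0.3 5 0 0 0 0 -1"

```text
time: 14.2
position: [0.4576, 0.279, 0.1824]
tcp_rot: [[0.999, 0.054, -0.001], [0.054, -0.999, -0.009], [-0.002, 0.009, -1.0]]
force: [-3.4, -14.9, 5.7]
grip_width: 0.0158
gripper_force: 15.0
```

carry_out --pt "-0.2 3 0 0 0 0 -1" --pt "-0.3 5 0 0 0 0 -1" --pt "-0.3 5 0 0 0 0 -1"

```text
time: 14.5
position: [0.4575, 0.279, 0.1823]
tcp_rot: [[0.998, 0.056, -0.002], [0.056, -0.998, -0.019], [-0.003, 0.019, -1.0]]
force: [-1.0, -28.1, 8.7]
grip_width: 0.0162
gripper_force: 14.9
```

The guard stopped at y = 0.279. I'll ease the push, release and retreat, then check by camera.

carry_out --pt "0.3 -4 0 0 0 0 -1" --pt "0.4 -7 0 0 0 0 -1" --pt "0.4 -7 0 0 0 0 1" --pt "0.5 -9 0 0 0 0 1" --pt "0.5 -9 0 0 0 0 1" --pt "0.5 -9 0 0 0 0 1" --pt "0.5 -9 0 0 0 0 1" --pt "0.5 -9 0 0 0 0 1"

```text
time: 15.3
position: [0.4581, 0.2795, 0.1826]
tcp_rot: [[0.999, 0.052, 0.001], [0.052, -0.999, 0.0], [0.001, -0.0, -1.0]]
force: [0.1, 0.3, -0.0]
grip_width: 0.0561
gripper_force: 0.0
```

carry_out --pt "0 0 0 0 0 0 1" --pt "0 0 10 0 0 0 1" --pt "0 0 40 0 0 0 1" --pt "0 0 80 0 0 0 1" --pt "0 0 130 0 0 0 1" --pt "0 -30 130 0 0 0 1" --pt "0 -70 130 0 0 0 1" --pt "0 -110 130 0 0 0 1"

```text
time: 16.1
position: [0.4579, 0.1685, 0.314]
tcp_rot: [[0.999, 0.053, 0.003], [0.053, -0.999, 0.0], [0.003, -0.0, -1.0]]
force: [0.5, -0.8, 0.2]
grip_width: 0.0869
gripper_force: 0.0
```

carry_out --pt "0 -40 0 0 0 0 1" --pt "0 -85 0 0 0 0 1" --pt "0 -130 0 0 0 0 1" --pt "0 -175 0 0 0 0 1" --pt "0 -200 0 0 0 0 1" --pt "0 -220 0 0 0 0 1" --pt "0 -230 0 0 0 0 1" --pt "0 -230 0 0 0 0 1"

```text
time: 16.9
position: [0.4581, -0.0617, 0.313]
tcp_rot: [[0.999, 0.05, 0.001], [0.05, -0.999, -0.0], [0.001, 0.0, -1.0]]
force: [-0.2, 0.7, -0.2]
grip_width: 0.0867
gripper_force: 0.0
```

Run:
```python
from h import *
d=grab('top','t4.png'); s=grab('scene','s4.png')
q=readout.get_state(); print(q['time'],q['position'],q['grip_width'],q['force'])
for c in(d,s):
  for p in((.570,-.334),(.457,.279)):
    try: grip(c,*p)
    except Exception as e: print(e)
cv2.imwrite('pics/both4.png',np.vstack([cv2.resize(x['img'],(400,300)) for x in(d,s)])[:,:,::-1])
```

```text
17.0 [ 0.45780198 -0.06015964  0.31277499] 0.08703300014023123 [-0.71076597 -0.01381384 -0.93119296]
grip 272 [ 0.5706 -0.3311  0.2176] 0.224 ((571.2018432617188, -331.6483154296875), (16.774656295776367, 59.87442398071289), 88.67804718017578)
grip 300 [0.4576 0.2788 0.217 ] 0.223 ((458.1029357910156, 279.4996032714844), (59.98185729980469, 18.086071014404297), 1.1559334993362427)
grip 271 [ 0.5736 -0.3361  0.2156] 0.221 ((571.5732421875, -334.58587646484375), (17.251644134521484, 59.94228744506836), 86.31483459472656)
grip 121 [0.4599 0.2751 0.2143] 0.219 ((458.1073913574219, 276.48162841796875), (58.892391204833984, 18.956703186035156), 3.0648353099823)
```

View pics/both4.png

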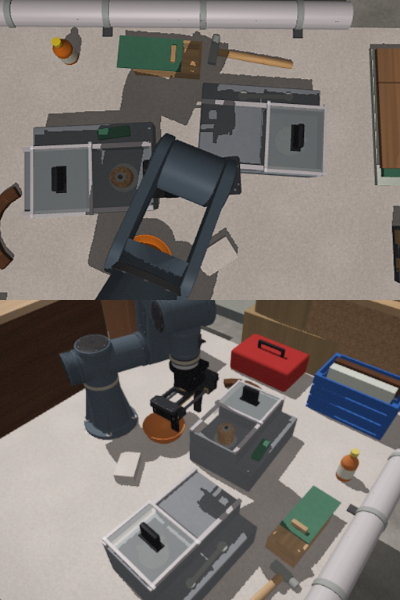

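Both views agree. The slotter guard is at the right end over its disc, and the sander guard is at the left end over the motor housing with the drum uncovered. The robot is clear of everything.

```bash
python3 -c "
from h import *
print(job.job_done())"
```

```text
the job is handed in; nothing more can be done
None
```

I slid the slotter guard shut against its stop first, then the sander guard open against its stop. The robot was clear of both, and I handed the job in at about 17 s; the hand-in gave no verdict.

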